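# Weigh the red-lidded tub

### The arm

A 7-joint arm with a two-finger parallel gripper is mounted at the origin on the work surface. World frame = base frame: x ahead of the robot, y to its left, z up, the work surface at z = 0. Lengths are in mm, angles in rad, forces in N, time in s.
With the tool pointing down it reaches from about 350 to 900 mm from the base axis. Payload 7.2 kg.
Tool frame: the origin (TCP) lies at the very end of the fingers, on their centre line; the grasp point (between the pads) lies 19 mm behind it (hold_point_z is the distance from the TCP to the grasp point, in mm); y points along the fingers, x is the direction in which the jaws open and shut, and the axes are right-handed (so a half turn about y gives the same grasp; the last joint's range is limited). The gripper opens to 85 mm and grips with 20 to 120 N. Pads are 22 mm wide; open, the fingers measure 114 mm over their backs; the gripper's body (76 mm by 85 mm) begins 54 mm behind the grasp point. The pads swing forward as they close: fully open they stand 13 mm farther back than shut.
Start: joints at [-1.269, 0.411, -0.013, 1.596, 0.006, 1.134, -0.082], TCP at [225.902, 582.749, 231.297] pointing down, gripper open.
Joint ranges: [-2.95, 2.95], [-0.29, 1.99], [-1.47, 1.44], [0.14, 2.54], [-1.03, 4.17], [0.13, 1.85], [-2.86, 2.86]. Speed limits (rad/s): [2.39, 2.39, 3.01, 3.01, 3.14, 3.14, 3.14].

### API

Orientations are given as a rotation vector (axis times angle).
In Python, from workcell import * gives the robot as it stands. Calls block until the motion is done:
- move_to(position, orientation): joint-space move of the TCP to a pose.
- movel(position, frame=None, speed=150, f_stop=None): straight line of the TCP; frame=None keeps the orientation; speed is the mean speed in mm/s. With f_stop (N) it stops when the force on the tool has changed by that much, and returns True; else False.
- goto_joints(angles): joint-space move.
- command_gripper(opening): finger opening in mm; the grip force is fixed at half the most; returns when the fingers have stopped.
- pause(seconds).
- solve_ik(position, orientation): joint angles nearest the present ones, or None.
- state(): the state.
- camera(name): name is "scene" or "side" or "wrist"; returns a dict with "pixels" (400x640x3 uint8, blue, green, red), "fx", "fy", "cx", "cy" (pixels), "distortion" ([k1, k2, p1, p2, k3] as OpenCV has them; the pictures are not rectified), "R" (3x3) and "t" (3): a world point X has camera coordinates R X + t. Camera axes: x right, y down, z forward; pixel columns grow to the right and rows downward; lengths in mm; the calibration is good to about 2 mm. A picture is of the moment at which its call begins. There is no depth.
A pose or a line that the arm cannot do raises Unreachable and nothing moves.
- hand_in(): hands the job in, once; it reports no verdict.
The state is a dict: "time_s": time; "joint_positions": joint angles; "joint_vel": joint speeds; "joint_torque": joint torques, N m; "position": TCP position; "eef_rot": TCP orientation; "force": force on the tool from outside, world axes, zero at the start; "ft_torque": the same for the moment, N m; "finger_gap": finger opening in mm.
Only numpy, scipy, OpenCV 4.12 (cv2) and the standard library are available. Lean on these libraries where they do the work, as an engineer would, in place of code of your own. Each camera call takes 0.05 s, during which the arm holds its last target.

### The job

Take the tub with the red lid out of the rack and lay it flat on the counter, lid up, letting go of it there. Then pick it up again and set it gently on the scale's pan, still lid up, centred so that none of its edges overhangs the pan, and let go. Leave the blue-lidded tub, the jar, the bowl and the spoon where they are.

Things in the scene. Friction and masses are not known exactly. Their poses are not given: they have to be found in the camera images.
- red_tub_center (a point): Centre of the loose sealed tub with a red lid, a rigid block of about 0.3 kg. Its axes: x out of the lid (40 mm thick, lid is the +x face), y along its 110 mm length, z along its 66 mm width. At first it stands on a long edge in the rack, z up, lid sideways; lying flat lid up, x is up. Standing on the counter and pushed on the lid near the top, it tips over (beyond 31 degrees) and lands lid up.
- red_tub_c0 (a point): Corner 0 of the red tub's bottom (the 110 x 66 mm face opposite the lid); the four corners c0 to c3 go round that face. Axes as the tub's.
- red_tub_c1 (a point): Corner 1 of the red tub's bottom (the 110 x 66 mm face opposite the lid); the four corners c0 to c3 go round that face. Axes as the tub's.
- red_tub_c2 (a point): Corner 2 of the red tub's bottom (the 110 x 66 mm face opposite the lid); the four corners c0 to c3 go round that face. Axes as the tub's.
- red_tub_c3 (a point): Corner 3 of the red tub's bottom (the 110 x 66 mm face opposite the lid); the four corners c0 to c3 go round that face. Axes as the tub's.
- pan_top (a point): Centre of the top of the scale's flat, lipless steel pan, 92 mm along its x, 136 mm along its y, 6 mm thick, top 85 mm above the counter, fixed; z up. The dark grey scale (200 x 170 mm, fixed) is under it, centred 30 mm to the pan's -x; its display ledge there is 16 mm or more below the pan top. The air round and above the pan is free.
- rack: Fixed steel rack, base plate 190 (x) x 136 (y) x 5 mm, origin under its centre, z up. Two slots 46 x 116 mm at x = -50 and +50 mm, with thin walls to 30 mm above the counter. A tub stands on its long edge in each, on the 5 mm plate, lid to the rack's +x, top 71 mm above the counter: 41 mm is clear of the walls. Which slot holds the red tub varies.
- blue_tub_center (a point): Centre of the blue-lidded tub in the other slot, same size and axes as the red one, loose. To be left alone.
- jar: Loose amber glass jar, 64 mm diameter, 100 mm tall, origin at the centre of its underside. To be left alone.
- bowl: Loose black bowl, 100 mm diameter, 45 mm tall, origin at the centre of its underside. To be left alone.
- spoon: Loose black serving spoon, 220 mm long, lying on the counter along its x, handle to its -x. To be left alone.
Things that resemble listed ones, but are neither listed nor needed, are in the scene too. There is more than one size of the part that bears red_tub_center; the job needs the largest.

How it is judged:
By the outcome, as a careful person would: the job done as asked, in the order asked, and still so for the second after the job is handed in, with the robot touching nothing.
It also fails if it takes over 64 s, if anything falls off the work surface, if the arm or the gripper's body presses on something with over 40 N, if the wrist force passes 120 N, or if a joint passes its speed limit or range.

## Working session

There is one attempt and no reset: what is moved stays moved. The work goes in short steps, each a Python script; the robot and the scene stay as the last script left them, time stands still between calls to the robot, and variables do not carry over. Pictures are saved under pics/ and viewed, and the job is handed in when it is done.

```bash
ls; mkdir -p pics; python3 - <<'E'
from workcell import *
import cv2
for n in ["scene","side","wrist"]:
    c=camera(n); cv2.imwrite(f"pics/{n}0.png",c["pixels"])
    print(n,c["fx"],c["fy"],c["cx"],c["cy"],c["distortion"],c["R"],c["t"])
s=state();print(s)
E
```

```text
pics
scene 394.8349788107452 394.8349788107452 317.1499682002963 195.6553693240063 [-0.06998104  0.          0.          0.          0.        ] [[ 0.29712439  0.95483114 -0.0038185 ]
 [ 0.7743393  -0.24329494 -0.5841286 ]
 [-0.5586732   0.17060204 -0.81165214]] [-204.82261327 -348.5359515  1397.85297683]
side 389.6836509513456 389.6836509513456 319.86347275115327 199.42984219236908 [-0.01150095  0.          0.          0.          0.        ] [[ 0.82267472 -0.56834096 -0.01395947]
 [-0.34958605 -0.48635798 -0.80077807]
 [ 0.44832567  0.66365991 -0.59879848]] [-435.88815055  280.53754785  813.04946521]
wrist 354.28662401987503 354.28662401987503 321.55692456393075 203.45157370830782 [0.01328162 0.         0.         0.         0.        ] [[ 3.61880592e-01  9.32224268e-01 -5.92219624e-04]
 [ 8.98822938e-01 -3.48745843e-01  2.65506427e-01]
 [ 2.47305000e-01 -9.66139233e-02 -9.64108908e-01]] [-624.56365492  -34.89969475  377.33415279]
{'time_s': 0.15, 'joint_positions': array([-1.26924947,  0.41172253, -0.01272828,  1.59679709,  0.00560271,
        1.13429059, -0.08220119]), 'joint_vel': array([ 0.00066758, -0.00113143, -0.00083106, -0.00403684,  0.0006883 ,
       -0.00106987, -0.0003935 ]), 'joint_torque': array([ 2.15388522e-03, -6.01031899e+01,  6.83372710e-01, -2.99650669e+01,
        1.40670277e-02,  7.82648771e-03,  3.77150577e-08]), 'position': array([225.75599948, 582.42742712, 230.66459241]), 'eef_rot': array([-1.36247212, -0.93202573,  0.93355903]), 'force': array([0.22599513, 0.35062833, 1.39743874]), 'ft_torque': array([ 0.05373183, -0.04753034, -0.01462166]), 'finger_gap': 85.65465700100472}
```

View pics/scene0.png

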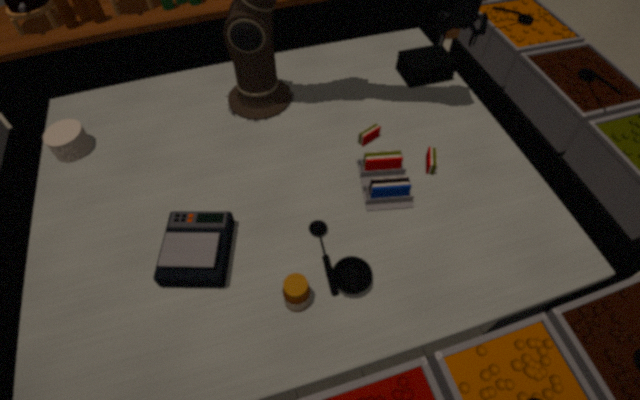

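View pics/side0.png

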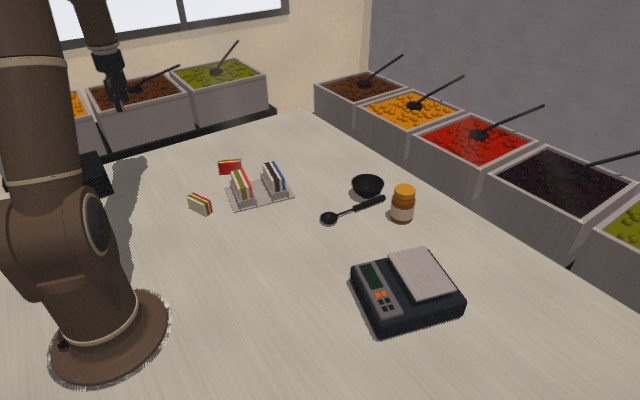

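View pics/wrist0.png

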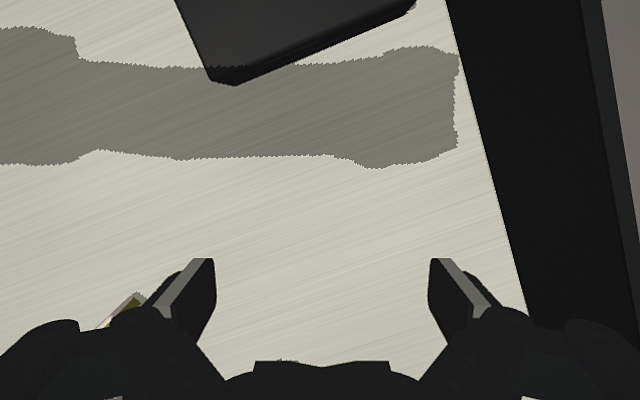

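```bash
cat > h.py <<'E'
import numpy as np, cv2
from workcell import *
from scipy.spatial.transform import Rotation as Ro
def K(c): return np.array([[c["fx"],0,c["cx"]],[0,c["fy"],c["cy"]],[0,0,1.]])
def ray(c,px):
    u=cv2.undistortPoints(np.array([[px]],float),K(c),np.array(c["distortion"]))[0,0]
    R=np.array(c["R"]);t=np.array(c["t"])
    return -R.T@t, R.T@np.array([u[0],u[1],1])
def onz(c,px,z):
    o,d=ray(c,px); return o+d*(z-o[2])/d[2]
def proj(c,P):
    P=np.atleast_2d(P).astype(float)
    return cv2.projectPoints(P,cv2.Rodrigues(np.array(c["R"]))[0],np.array(c["t"],float),K(c),np.array(c["distortion"]))[0][:,0]
def crop(img,x0,y0,x1,y1,s,name):
    cv2.imwrite(name,cv2.resize(img[y0:y1,x0:x1],None,fx=s,fy=s,interpolation=cv2.INTER_CUBIC))
def show(r):
    M=Ro.from_rotvec(r).as_matrix(); return M
E
python3 - <<'E'
from h import *
c=camera("scene")["pixels"];crop(c,330,110,450,215,6,"pics/a1.png");crop(c,145,200,245,295,6,"pics/a3.png")
c=camera("side")["pixels"];crop(c,180,140,310,220,6,"pics/a2.png");crop(c,340,240,475,340,5.9,"pics/a4.png")
s=state();print(show(s["eef_rot"]).round(3))
E
```

```text
[[ 0.361 -0.    -0.932]
 [ 0.932 -0.001  0.361]
 [-0.001 -1.    -0.   ]]
```

View pics/a1.png

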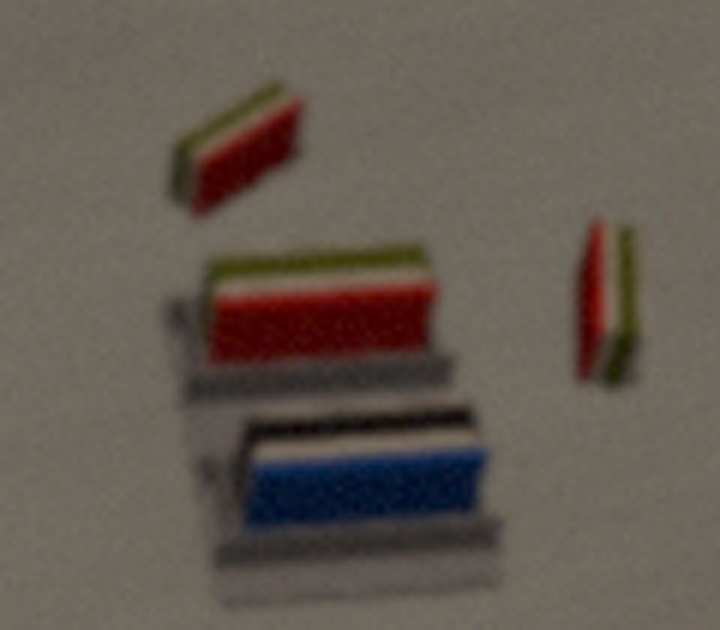

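View pics/a2.png

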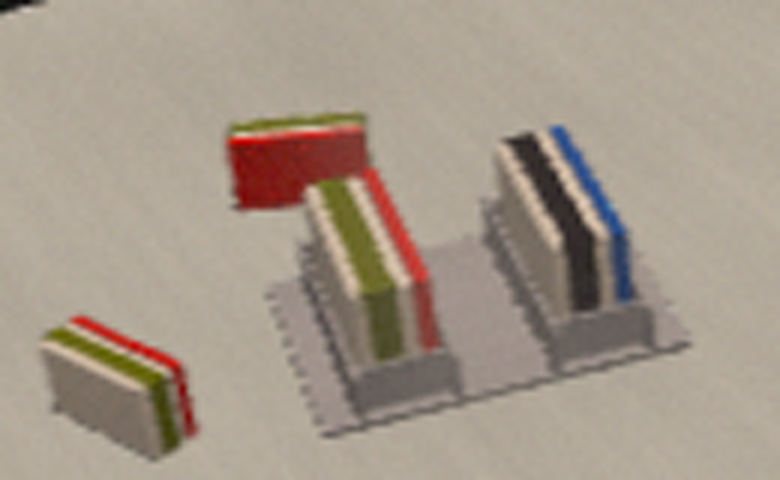

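View pics/a3.png

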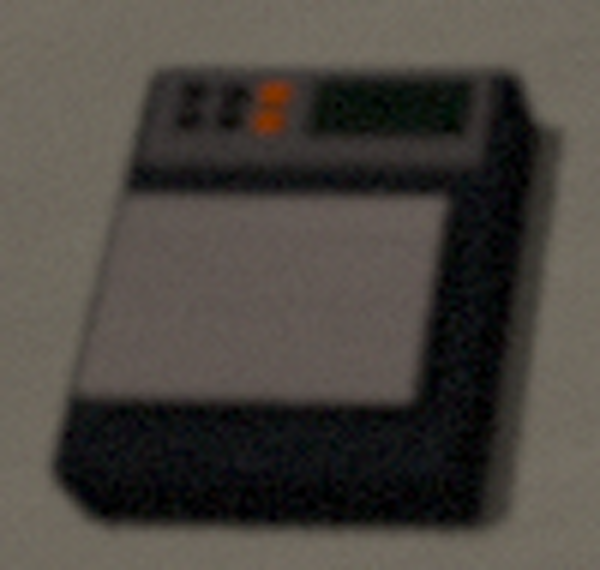

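View pics/a4.png

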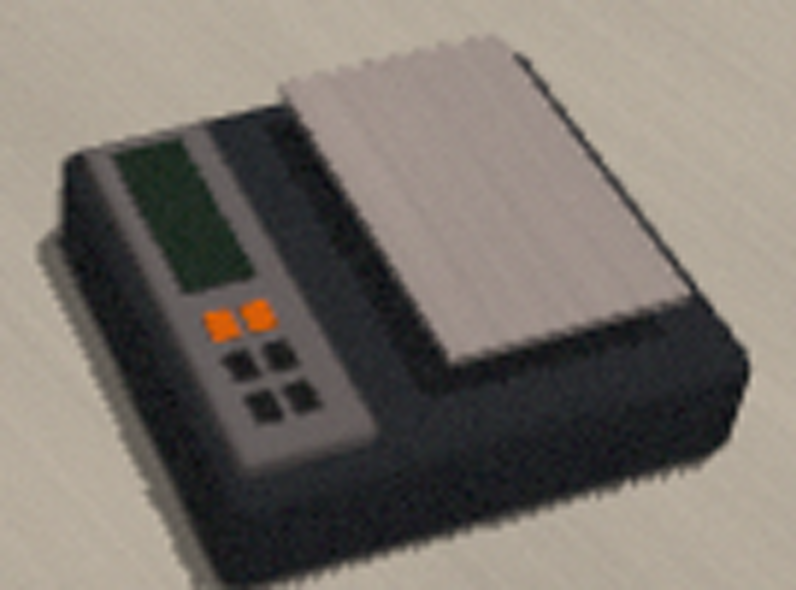

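```bash
python3 - <<'E'
from h import *
from scipy.optimize import least_squares
cs,cd=camera("scene"),camera("side")
S=lambda L,f,o:[(a/f+o[0],b/f+o[1]) for a,b in L]
tub_s=S([(215,298),(435,288),(425,250),(210,262)],6,(330,110))
tub_d=S([(430,280),(372,170),(308,190),(360,295)],6,(180,140))
pan_s=S([(128,192),(450,192),(418,405),(75,400)],6,(145,200))
pan_d=S([(452,362),(283,88),(495,38),(690,297)],5.9,(340,240))
for n,a,b,z in [("tub",tub_s,tub_d,71),("pan",pan_s,pan_d,85)]:
    A=np.array([onz(cs,p,z) for p in a]);B=np.array([onz(cd,p,z) for p in b])
    print(n);print(A.round(1).tolist());print(B.round(1).tolist());
    for X in (A,B): print(X.mean(0).round(1),[round(float(np.linalg.norm(X[i]-X[(i+1)%4])),1) for i in range(4)])
    # joint fit: rectangle
    if n=="tub": loc=np.array([[20,-55],[20,55],[-20,55],[-20,-55]])
    else: loc=np.array([[-46,-68],[-46,68],[46,68],[46,-68]])
    def P(q):
        c_,s_=np.cos(q[2]),np.sin(q[2]);return np.c_[loc@np.array([[c_,s_],[-s_,c_]])+q[:2],np.full(4,z)]
    for nm,w in(("both",(1,1)),("scene",(1,0)),("side",(0,1))):
        f=lambda q:np.r_[w[0]*(proj(cs,P(q))-a).ravel(),w[1]*(proj(cd,P(q))-b).ravel()]
        best=min((least_squares(f,[*(A+B).mean(0)[:2]/2,y]) for y in np.arange(-3,3.2,.5)),key=lambda r:r.cost)
        print(nm,best.x.round(3),best.cost.round(2),best.fun.round(1))
E
```

```text
tub
[[440.6, 224.2, 71.0], [466.2, 327.8, 71.0], [442.3, 333.5, 71.0], [418.4, 230.3, 71.0]]
[[443.5, 216.1, 71.0], [463.9, 322.2, 71.0], [429.3, 324.0, 71.0], [410.9, 224.3, 71.0]]
[441.9 278.9  71. ] [106.8, 24.6, 105.9, 23.0]
[436.9 271.7  71. ] [108.1, 34.6, 101.3, 33.6]
both [ 4.40065e+02  2.77801e+02 -2.11000e-01] 17.55 [-0.4  2.2  0.6  1.3 -0.7 -2.7 -1.8 -2.1  0.9 -1.1  1.4 -1.5 -0.8 -2.
 -1.2 -0.4]
scene [ 4.41505e+02  2.79075e+02 -2.41000e-01] 10.06 [-0.1  2.1  1.1  2.   0.2 -2.  -1.1 -2.3  0.  -0.   0.  -0.  -0.  -0.
 -0.  -0. ]
side [ 4.37130e+02  2.72137e+02 -1.89000e-01] 3.0 [-0.   0.  -0.   0.  -0.  -0.  -0.  -0.   1.2 -0.1  0.9 -0.4 -1.3 -0.7
 -0.8  0.9]
pan
[[523.8, -343.6, 85.0], [563.8, -213.7, 85.0], [656.3, -241.5, 85.0], [614.4, -372.4, 85.0]]
[[521.0, -349.1, 85.0], [562.6, -221.6, 85.0], [647.6, -248.9, 85.0], [607.2, -376.6, 85.0]]
[ 589.6 -292.8   85. ] [135.9, 96.6, 137.4, 95.1]
[ 584.6 -299.1   85. ] [134.2, 89.3, 134.0, 90.5]
both [ 5.87468e+02 -2.95754e+02 -3.08000e-01] 10.08 [-1.2  0.  -1.3  0.5 -1.7 -1.2 -1.  -1.2 -0.2 -1.3 -0.8 -1.5  0.1 -1.8
  0.3 -1.4]
scene [ 5.89822e+02 -2.92840e+02 -3.05000e-01] 1.11 [-0.1  0.6 -0.   0.9 -0.2 -0.8  0.3 -0.5 -0.  -0.  -0.  -0.  -0.  -0.
 -0.  -0. ]
side [ 5.84790e+02 -2.98798e+02 -3.11000e-01] 0.74 [-0.  -0.  -0.  -0.  -0.  -0.  -0.  -0.  -0.2  0.3 -0.7 -0.3  0.3 -0.5
  0.6  0.2]
```

```bash
cat >> h.py <<'E'
def down(yaw):
    c,s=np.cos(yaw),np.sin(yaw)
    return Ro.from_matrix(np.array([[c,0,-s],[s,0,c],[0,-1,0]])).as_rotvec()
def camc(c): return -np.array(c["R"]).T@np.array(c["t"])
E
python3 - <<'E'
from h import *
c=camera("wrist");s=state();M=show(s["eef_rot"])
print("cam in tool",(M.T@(camc(c)-s["position"])).round(1),"axis",(M.T@np.array(c["R"]).T).round(3))
for y in(-.21,-.21+np.pi): 
    for p in [(440,278,230),(440,278,40),(587,-296,300)]:
        print(y,p,solve_ik(np.array(p),down(y)))
move_to(np.array([440,278,260]),down(-.21) if solve_ik(np.array([440,278,40]),down(-.21)) is not None else down(-.21+np.pi))
c=camera("wrist");cv2.imwrite("pics/w1.png",c["pixels"]);s=state();print(s["time_s"],s["position"],s["joint_positions"].round(2))
E
```

```text
cam in tool [   0.  -142.1   66.3] axis [[ 1.    -0.001  0.001]
 [-0.001 -0.265  0.964]
 [-0.001 -0.964 -0.265]]
-0.21 (440, 278, 230) [-0.9897612   0.23786581  0.40007298  1.87097396 -0.10579713  1.0533276
 -0.75734809]
-0.21 (440, 278, 40) [-0.92019688  0.50698728  0.33933864  2.03763349 -0.27418937  0.63963088
 -0.6089253 ]
-0.21 (587, -296, 300) [-0.21288084  0.56641767  0.97985388  1.45988096 -0.47254944  1.36562843
  0.57994327]
2.931592653589793 (440, 278, 230) [-0.53232668  0.24188472 -0.14814612  1.84192182  0.04052513  1.06068513
  2.23557686]
2.931592653589793 (440, 278, 40) [-0.47075171  0.50141805 -0.23626654  2.00708429  0.18619229  0.65327056
  2.10428384]
2.931592653589793 (587, -296, 300) [-0.31393021  0.69815115  1.25397924  1.46576983 -0.66260379  1.451663
 -2.40666057]
1.8417 [439.32845764 279.53181363 259.7671623 ] [-1.    0.21  0.4   1.83 -0.09  1.12 -0.77]
```

View pics/w1.png

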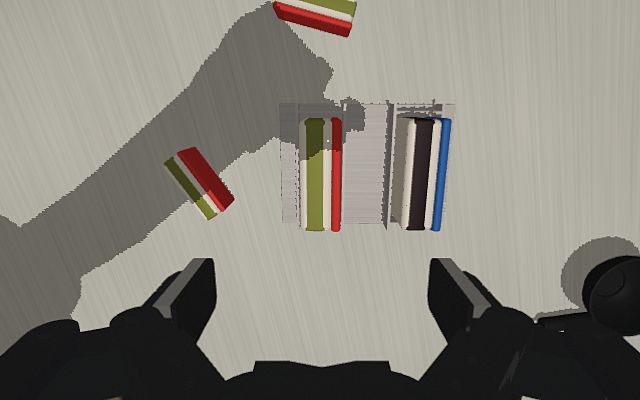

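```bash
python3 - <<'E'
from h import *
i=cv2.imread("pics/w1.png");crop(i,270,90,370,240,4,"pics/w1c.png")
E
```

```text
(no output)
```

View pics/w1c.png

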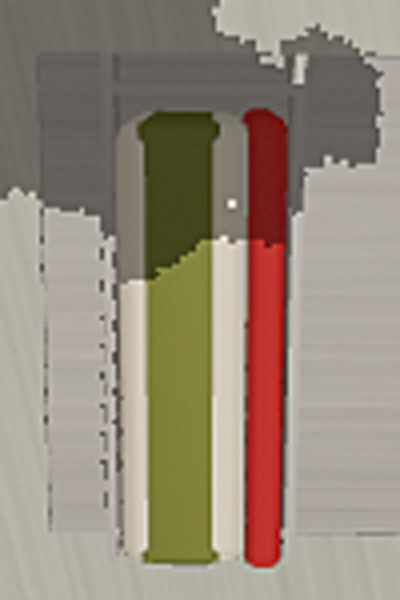

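```bash
cat >> h.py <<'E'
from scipy.optimize import least_squares
def fitrect(c,pix,loc,z,q0):
    pix=np.array(pix,float);loc=np.array(loc,float)
    def P(q):
        c_,s_=np.cos(q[2]),np.sin(q[2]);return np.c_[loc@np.array([[c_,s_],[-s_,c_]])+q[:2],np.full(len(loc),z)]
    r=least_squares(lambda q:(proj(c,P(q))-pix).ravel(),q0);return r
E
python3 - <<'E'
from h import *
c=camera("wrist")
p=[(a/4+270,b/4+90) for a,b in [(280,566),(288,108),(117,113),(124,557)]]
X=np.array([onz(c,q,71) for q in p]);print(X.round(1),X.mean(0));print([round(float(np.linalg.norm(X[i]-X[(i+1)%4])),1) for i in range(4)])
r=fitrect(c,p,[[20,-55],[20,55],[-20,55],[-20,-55]],71,[440,278,-.21]);print(r.x,r.fun.round(2))
# rack plate corners z=5: (38,50) (48,533)
for q in [(38,50),(48,533)]: print(onz(c,(q[0]/4+270,q[1]/4+90),5).round(1))
E
```

```text
[[447.3 224.3  71. ]
 [470.2 331.9  71. ]
 [432.  338.8  71. ]
 [410.  234.5  71. ]] [439.85208176 282.38156932  71.        ]
[110.1, 38.8, 106.6, 38.6]
[ 4.39814389e+02  2.82234969e+02 -2.09653890e-01] [ 0.66 -0.15  0.72 -0.07 -0.63 -1.44 -0.76  2.  ]
[410.5 358.    5. ]
[381.  224.4   5. ]
```

```bash
python3 - <<'E'
from h import *
c=camera("scene")
for n,p,z in [("spoonbowl",(318,228),10),("spoon handle",(334,293),8),("jar",(297,290),50),("bowl",(352,275),40),("smallA",(370,134),20),("smallB",(431,160),20)]: print(n,onz(c,p,z).round(0))
y=-.209;P=np.array([440,280.5,0])
for z in (37,120): print(solve_ik(P+[0,0,z],down(y)))
for p in [(525,-20,33),(525,-20,150),(575,-36,58),(470,0,10)]: print(p,solve_ik(np.array(p,float),down(-.308)))
movel(P+[0,0,90],down(y),speed=200)
st=movel(P+[0,0,37],speed=100,f_stop=15);print("stop",st)
c=camera("wrist");cv2.imwrite("pics/w2.png",c["pixels"]);s=state();print(s["time_s"],s["position"],s["force"])
c=camera("side");crop(c["pixels"],170,110,330,230,5,"pics/s2.png")
E
```

```text
spoonbowl [582.  36.  10.]
spoon handle [770.  18.   8.]
jar [753. -69.  50.]
bowl [751.  70.  40.]
smallA [303. 298.  20.]
smallB [461. 435.  20.]
[-0.90579499  0.51122811  0.31603369  2.03470693 -0.25987219  0.6332461
 -0.62584635]
[-0.95251529  0.37952362  0.3672884   1.98277196 -0.18454425  0.81101093
 -0.69042183]
(525, -20, 33) [-0.42308542  0.54935435  0.48256939  2.03600286 -0.41180772  0.65020442
  0.0236923 ]
(525, -20, 150) [-0.52333838  0.36993424  0.59446221  1.95811304 -0.26365165  0.88989195
 -0.10061809]
(575, -36, 58) [-0.39085432  0.57768414  0.50300726  1.90024694 -0.39139404  0.76158992
  0.02329442]
(470, 0, 10) [-0.47658535  0.5267349   0.47268803  2.1759842  -0.4649365   0.53572763
  0.03885349]
stop False
3.675 [440.48055289 280.71948064  37.63840612] [0.00326235 0.10586814 0.12084435]
```

View pics/w2.png

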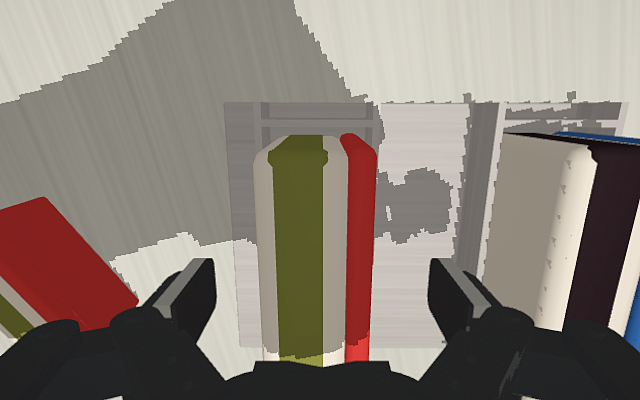

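View pics/s2.png

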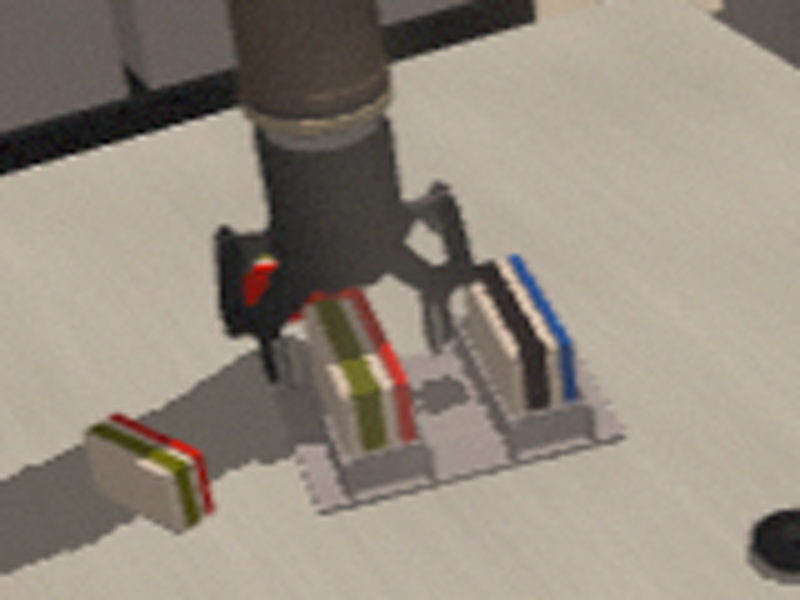

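```bash
python3 - <<'E'
from h import *
command_gripper(30);s=state();print(s["finger_gap"],s["position"],s["force"])
movel(np.array([440,280.5,130]),speed=100);s=state();print(s["finger_gap"],s["position"],s["force"],s["time_s"])
c=camera("wrist");cv2.imwrite("pics/w3.png",c["pixels"])
c=camera("side");crop(c["pixels"],170,90,330,220,5,"pics/s3.png")
E
```

```text
39.1537559839739 [440.09035524 280.70734526  37.39420239] [-2.15526075 -0.24773002  5.37629219]
39.28973220061521 [439.57392513 280.24310441 129.38725968] [ 0.0289648  -0.98296109 -2.51120602] 5.3
```

View pics/w3.png

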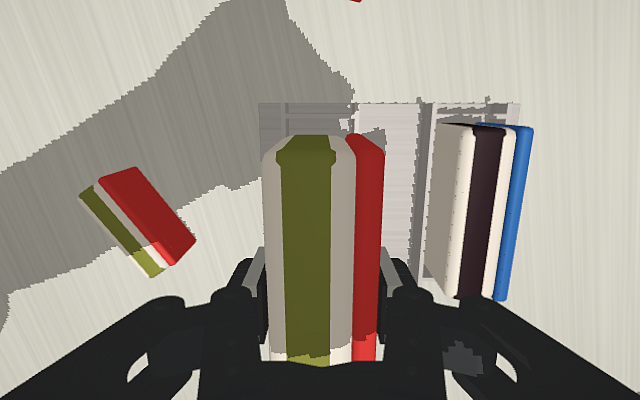

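View pics/s3.png

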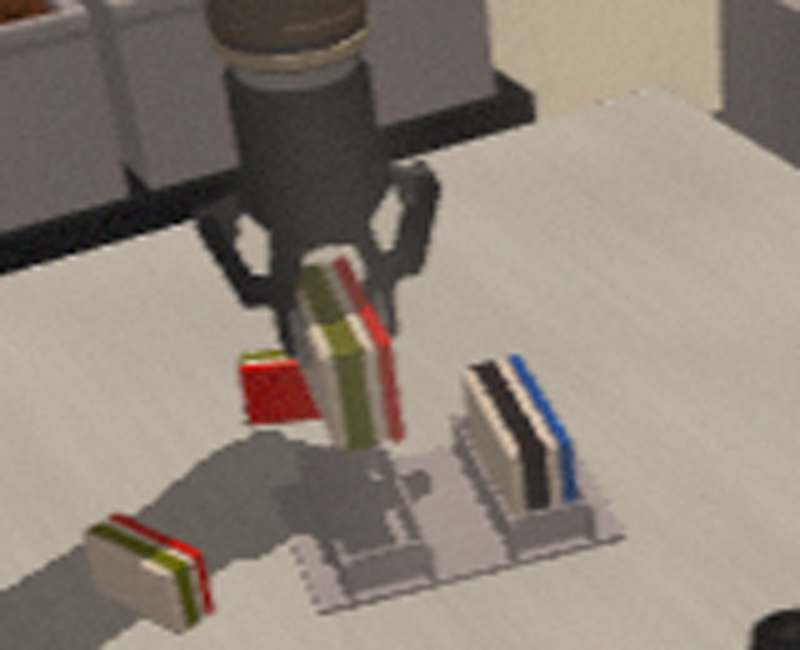

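```bash
python3 - <<'E'
from h import *
movel(np.array([500,-60,130]),down(-.308),speed=250)
movel(np.array([500,-60,45]),speed=120)
st=movel(np.array([500,-60,28]),speed=20,f_stop=4);s=state();print(st,s["position"],s["force"],s["finger_gap"],s["time_s"])
E
```

```text
True [499.92272067 -59.95601025  32.37514176] [-1.55535932  1.07481994  5.45969581] 39.24868426361468 8.425
```

```bash
python3 - <<'E'
from h import *
command_gripper(80);p=state()["position"]
movel(np.array([p[0],p[1],150]),speed=150);s=state();print(s["position"],s["finger_gap"],s["time_s"])
c=camera("wrist");cv2.imwrite("pics/w4.png",c["pixels"])
c=camera("side");crop(c["pixels"],230,160,400,290,4.5,"pics/s4.png")
E
```

```text
[498.66392079 -59.6527936  149.32887127] 80.12137754758359 9.8333
```

View pics/w4.png

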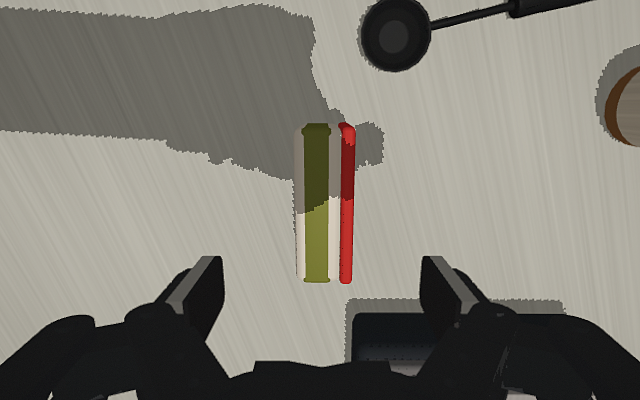

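View pics/s4.png

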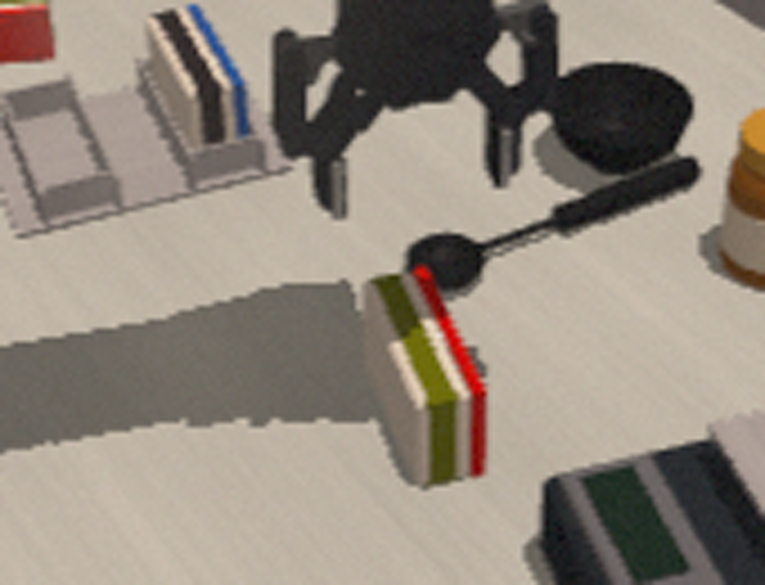

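```bash
python3 - <<'E'
from h import *
u=np.array([np.cos(-.308),np.sin(-.308),0]);C=np.array([500,-60,0])
command_gripper(0)
movel(C+62*u+[0,0,130],speed=200)
movel(C+62*u+[0,0,58],speed=150)
movel(C+36*u+[0,0,58],speed=80)
st=movel(C-14*u+[0,0,58],speed=60,f_stop=12);s=state();print(st,s["position"],s["force"],s["time_s"])
pause(.2)
c=camera("side");crop(c["pixels"],230,160,400,290,4.5,"pics/s5.png")
E
```

```text
True [527.70143589 -68.75764435  59.06938119] [ 1.07646715 -0.2359956   1.13099498] 12.625
```

View pics/s5.png

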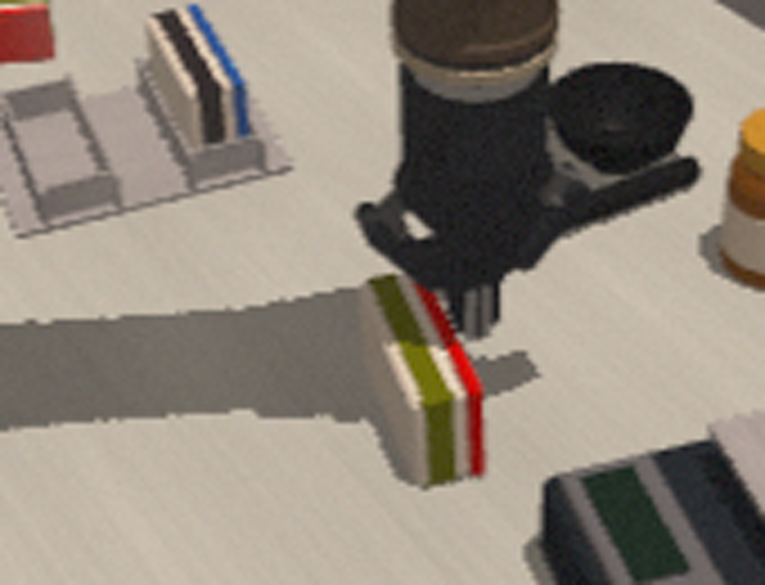

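```bash
python3 - <<'E'
from h import *
u=np.array([np.cos(-.308),np.sin(-.308),0]);C=np.array([500,-60,0])
st=movel(C-20*u+[0,0,59],speed=40,f_stop=25);s=state();print(st,s["position"],s["force"],s["time_s"])
pause(.2)
c=camera("side");crop(c["pixels"],230,160,400,290,4.5,"pics/s6.png")
E
```

```text
False [481.1900533  -54.03934281  59.01687458] [ 0.10500796 -0.04770256  0.17338274] 14.25
```

View pics/s6.png

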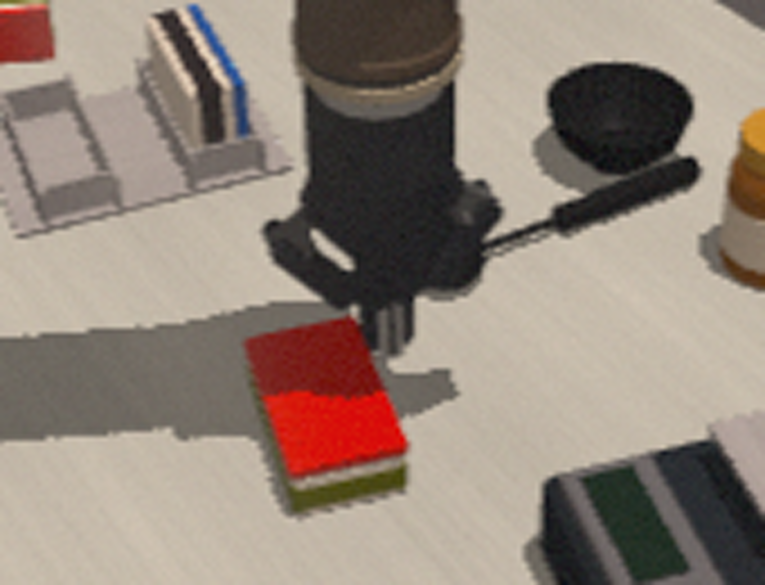

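```bash
python3 - <<'E'
from h import *
p=state()["position"]
movel(np.array([p[0],p[1],110.]),speed=200)
command_gripper(85)
movel(np.array([447,-43,250.]),speed=200);s=state();print(s["position"],s["finger_gap"],s["time_s"])
c=camera("wrist");cv2.imwrite("pics/w7.png",c["pixels"])
E
```

```text
[446.6538957  -42.91088058 249.26698924] 85.20675532791044 16.5667
```

View pics/w7.png

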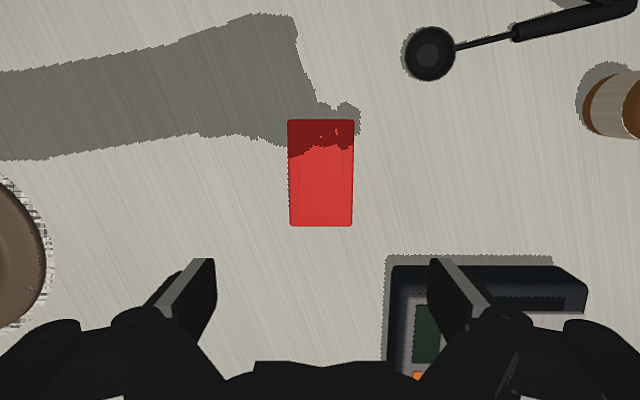

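```bash
python3 - <<'E'
from h import *
c=camera("wrist")
p=[(287.5,120.5),(354,120.5),(352,226),(290,226)]
X=np.array([onz(c,q,40) for q in p]);print(X.round(1),[round(float(np.linalg.norm(X[i]-X[(i+1)%4])),1) for i in range(4)])
r=fitrect(c,p,[[-33,55],[33,55],[33,-55],[-33,-55]],40,[447,-43,-.3]);print(r.x,r.fun.round(2))
print(solve_ik(np.array([587.,-296,295]),down(-.308)),solve_ik(np.array([587.,-296,95]),down(-.308)))
movel(np.array([587,-296,295.]),speed=300);s=state();print(s["position"],s["eef_rot"],s["time_s"])
c=camera("wrist");cv2.imwrite("pics/w8.png",c["pixels"])
crop(c["pixels"],220,90,420,240,4,"pics/w8c.png")
E
```

```text
[[ 432.6   17.7   40. ]
 [ 493.7   -1.8   40. ]
 [ 461.6 -104.4   40. ]
 [ 399.8  -84.6   40. ]] [64.1, 107.5, 64.8, 107.4]
[ 4.46819898e+02 -4.35021643e+01 -3.07198408e-01] [-0.96 -1.07  1.02 -1.17  0.5   1.31 -0.55  1.42]
[-0.12650898  0.51381566  0.80824871  1.46198064 -0.37510552  1.32541328
  0.40004779] [-0.05252078  0.68743435  0.67801086  1.67385752 -0.50621579  0.96295505
  0.50287846]
[ 586.63888057 -294.95595243  294.26024012] [-1.55734679  0.24037305 -0.24203085] 17.7917
```

View pics/w8c.png

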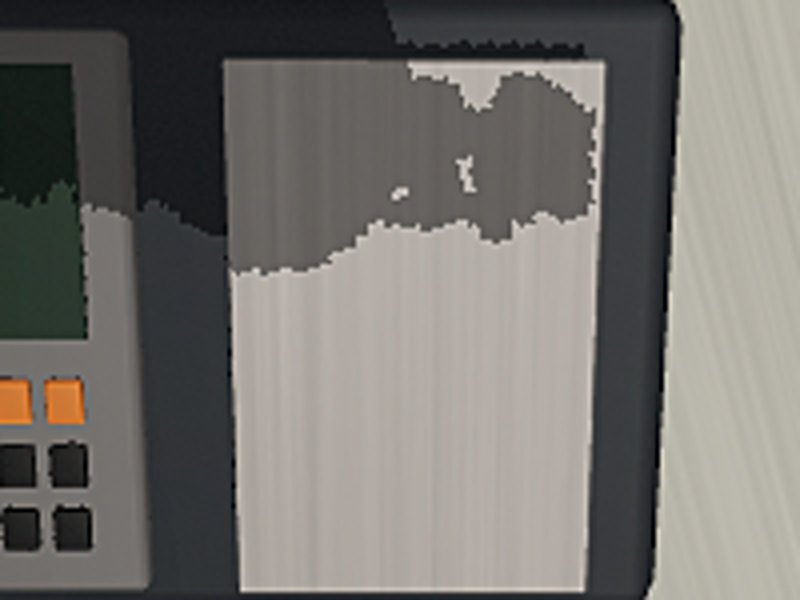

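```bash
python3 - <<'E'
from h import *
c=camera("wrist")
p=[(a/4+220,b/4+90) for a,b in [(223,59),(606,60),(585,592),(240,592)]]
X=np.array([onz(c,q,85) for q in p]);print(X.round(1),[round(float(np.linalg.norm(X[i]-X[(i+1)%4])),1) for i in range(4)])
r=fitrect(c,p,[[-46,68],[46,68],[46,-68],[-46,-68]],85,[587,-296,-.3]);print(r.x,r.fun.round(2))
# tub grasp
q=(446.8,-43.5)
for a in [(446.8,-43.5,100.),(446.8,-43.5,9.)]: print(solve_ik(np.array(a),down(-.307)))
movel(np.array([446.8,-43.5,110]),down(-.307),speed=300)
movel(np.array([446.8,-43.5,40]),speed=120)
st=movel(np.array([446.8,-43.5,9]),speed=50,f_stop=10)
s=state();print(st,s["position"],s["force"],s["time_s"])
c=camera("wrist");cv2.imwrite("pics/w9.png",c["pixels"])
E
```

```text
[[ 567.  -216.3   85. ]
 [ 654.1 -244.2   85. ]
 [ 612.7 -373.1   85. ]
 [ 525.8 -345.5   85. ]] [91.5, 135.4, 91.2, 135.6]
[ 5.89904361e+02 -2.94859117e+02 -3.09388702e-01] [-0.29 -0.19  0.27 -0.22  0.39  0.34 -0.37  0.22]
[-0.51443325  0.32824226  0.60889085  2.17603483 -0.28558323  0.71353876
 -0.01958959]
[-0.39827959  0.50740244  0.48498906  2.22569901 -0.48357161  0.50890308
  0.15632555]
False [446.78734995 -43.63885548   8.93607172] [-0.41560521 -0.25802029  0.49058839] 20.6833
```

View pics/w9.png

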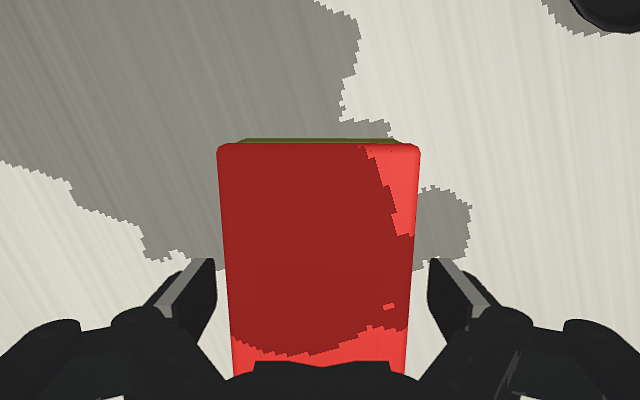

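```bash
python3 - <<'E'
from h import *
command_gripper(58);s=state();print(s["finger_gap"],s["position"])
movel(np.array([446.8,-43.5,150]),speed=120);s=state();print(s["finger_gap"],s["force"],s["time_s"])
movel(np.array([589.9,-294.9,150]),down(-.3094),speed=180)
movel(np.array([589.9,-294.9,112]),speed=60)
s=state();print(s["finger_gap"],s["position"],s["time_s"])
for n in("wrist","side","scene"):cv2.imwrite(f"pics/{n}10.png",camera(n)["pixels"])
i=cv2.imread("pics/side10.png");crop(i,330,180,480,340,3.7,"pics/s10.png")
E
```

```text
64.89483539704929 [446.91169189 -43.42363767   9.49630207]
65.0841974813508 [-0.85278737  0.16346691 -2.90090747] 22.375
65.09163027399933 [ 590.03905417 -295.14515494  112.13271296] 24.9167
```

View pics/wrist10.png

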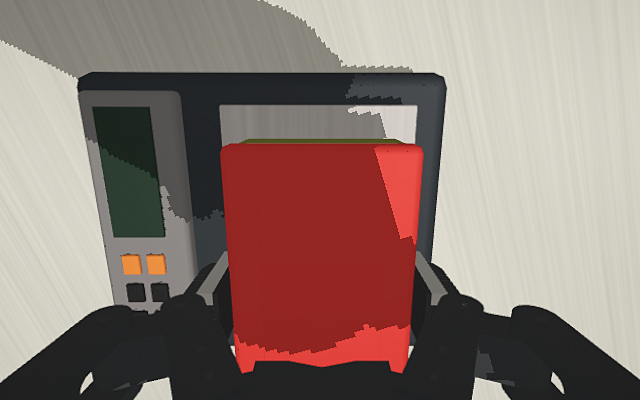

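View pics/s10.png

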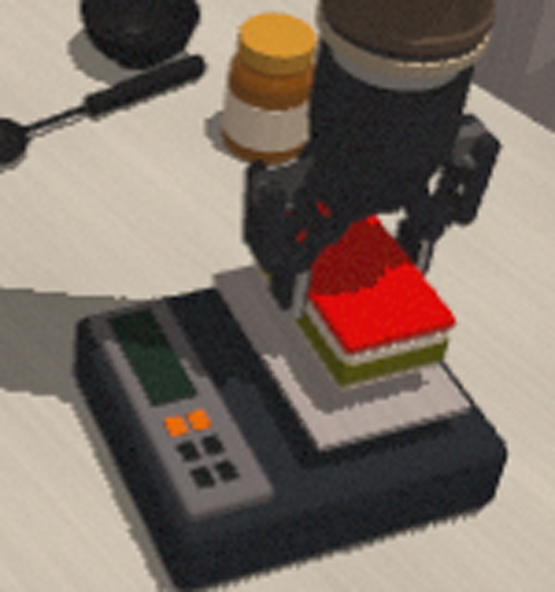

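```bash
python3 - <<'E'
from h import *
movel(np.array([589.9,-294.9,99]),speed=40)
st=movel(np.array([589.9,-294.9,91]),speed=10,f_stop=3)
s=state();print(st,s["position"],s["force"],s["time_s"])
for n in("wrist","side"):cv2.imwrite(f"pics/{n}11.png",camera(n)["pixels"])
i=cv2.imread("pics/side11.png");crop(i,330,180,480,340,3.7,"pics/s11.png")
E
```

```text
True [ 589.99854632 -294.9001594    94.64683042] [0.08128454 0.77188217 4.60822132] 26.0667
```

View pics/wrist11.png

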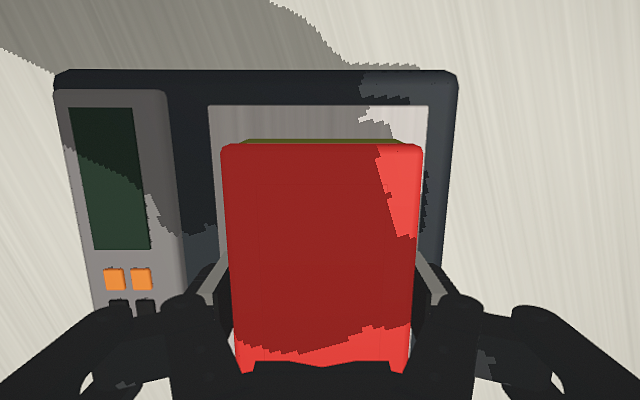

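View pics/s11.png

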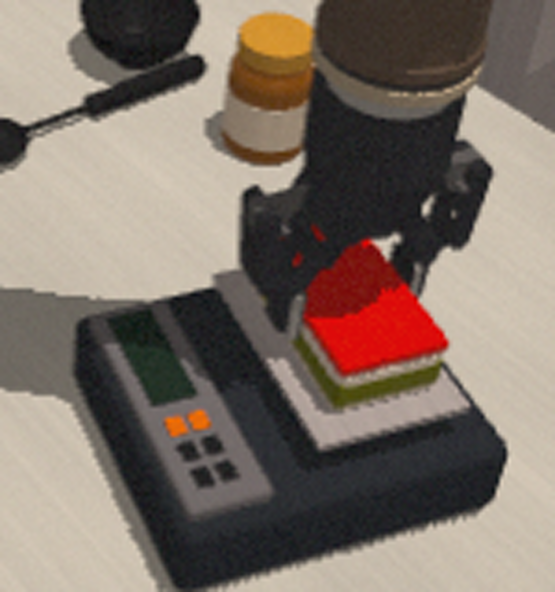

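```bash
python3 - <<'E'
from h import *
command_gripper(85);p=state()["position"]
movel(np.array([p[0],p[1],p[2]+55]),speed=60)
movel(np.array([p[0],p[1],310]),speed=180);s=state();print(s["position"],s["finger_gap"],s["time_s"],s["force"])
for n in("wrist","side","scene"):cv2.imwrite(f"pics/{n}12.png",camera(n)["pixels"])
i=cv2.imread("pics/wrist12.png");crop(i,220,90,420,240,4,"pics/w12c.png")
i=cv2.imread("pics/side12.png");crop(i,330,220,480,340,5,"pics/s12.png")
E
```

```text
[ 588.69525289 -293.93713983  308.77276542] 84.87101225158456 28.625 [ 0.20698633 -0.69200515 -0.29765052]
```

View pics/w12c.png

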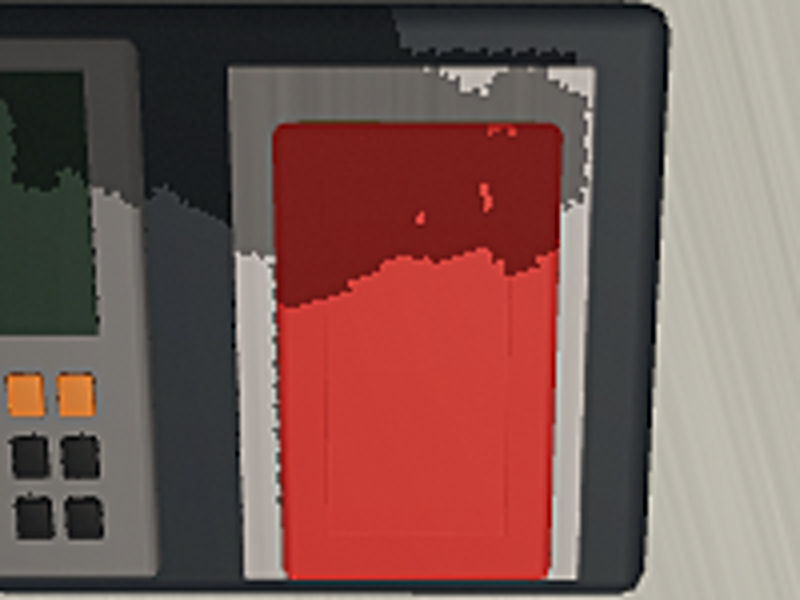

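View pics/s12.png

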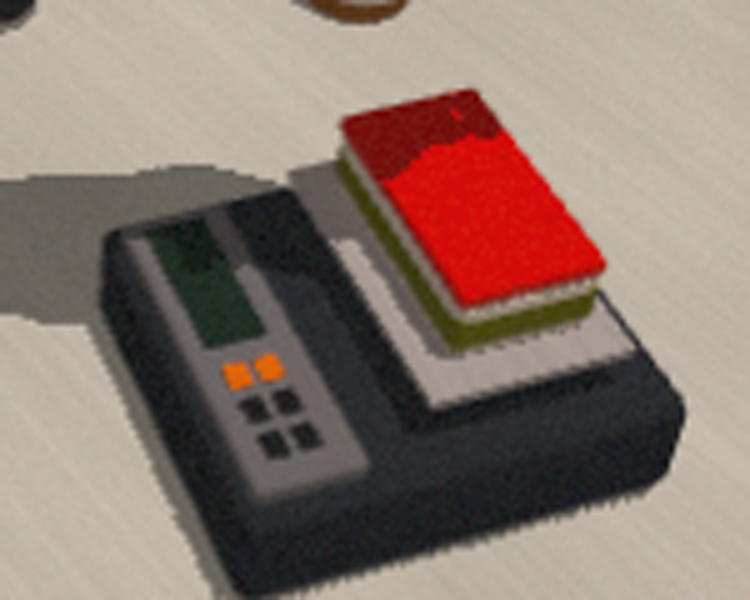

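View pics/scene12.png

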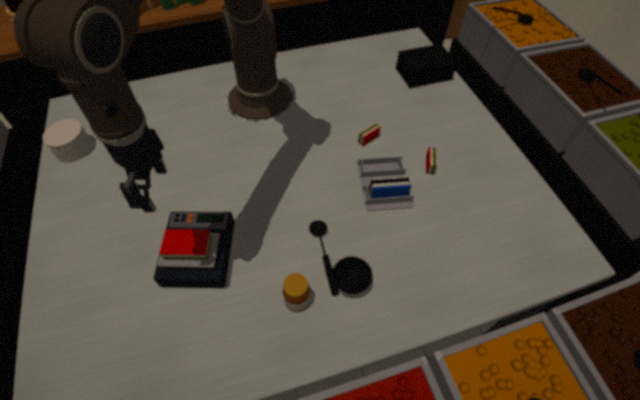

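Quantify the margins from the wrist picture before handing in.

```bash
python3 - <<'E'
from h import *
c=camera("wrist")
f=lambda L:[(a/4+220,b/4+90) for a,b in L]
t=fitrect(c,f([(273,123),(563,123),(549,579),(285,579)]),[[-33,55],[33,55],[33,-55],[-33,-55]],125,[590,-295,-.3])
p=fitrect(c,f([(228,67),(596,68),(577,580),(244,580)]),[[-46,68],[46,68],[46,-68],[-46,-68]],85,[590,-295,-.3])
print(t.x,t.fun.round(1),p.x,p.fun.round(1))
a=p.x[2];d=t.x[:2]-p.x[:2];print("offset in pan frame",d@[np.cos(a),np.sin(a)],d@[-np.sin(a),np.cos(a)])
hand_in()
E
```

```text
[ 5.91421854e+02 -2.94660746e+02 -3.09710330e-01] [-0.6 -0.7  0.6 -0.7  0.8  0.9 -0.7  0.8] [ 5.89561228e+02 -2.95648602e+02 -3.11504927e-01] [-0.2 -0.1  0.2 -0.2  0.3  0.4 -0.3  0.1]
offset in pan frame 1.4683112344149578 1.5105802973123978
the job is handed in; nothing more can be done
```

The red-lidded tub is on the scale's pan, lid up and released, and the job was handed in at about 29 s of the 64 s allowed; no verdict is reported.

- **Steps:** I lifted the tub out of the rack and stood it on the counter. I let go and pushed it on the lid until it tipped over flat, lid up. Then I gripped it across its 66 mm width, set it down on the pan with a light touch (stopped on a force change of about 3 N), and let go.
- **Which tub:** The two smaller red-lidded tubs lying loose beside the rack were left alone; the one in the rack was the largest.
- **Last checks:** The wrist camera put the tub about 1.5 mm off the pan's centre along each axis and turned 0.002 rad from the pan. That leaves about 11 mm of margin on every side. The final scene picture shows the blue tub, jar, bowl and spoon where they were, and the open gripper well clear above the tub.
- **What disagreed:** The scene and side cameras differed by 5–6 mm on positions, so I used the wrist camera for both the grasp and the placing. My first push stopped early when the contact force tripped the stop threshold; I repeated it more slowly and the tub tipped over.

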